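# Calibration shot: lean the target, drop the stand's leg, hold the camera frame upright

## Robot

A 7-joint arm with a two-finger parallel gripper is mounted at the origin on the work surface. World frame = base frame: x ahead of the robot, y to its left, z up, the work surface at z = 0. Lengths are in m, angles in rad, forces in N, time in s.
With the tool pointing down it reaches from about 0.375 to 0.925 m from the base axis. Payload 3.1 kg.
Tool frame: the origin (TCP) lies at the centre of the arm's flange, where the gripper is bolted on; the fingertips stand 173 mm ahead of it and the grasp point (between the pads) lies 155 mm ahead of it; z points along the fingers, y is the line along which they close (so a half turn about z gives the same grasp; the last joint's range is limited). The gripper opens to 85 mm and grips with 20 to 120 N. Pads are 22 mm wide; open, the fingers measure 114 mm over their backs; the gripper's body (76 mm by 85 mm) begins 54 mm behind the grasp point. The pads swing forward as they close: fully open they stand 13 mm farther back than shut.
Start: joints at [-1.324, 0.383, 0.044, 1.598, -0.018, 1.161, -0.05], TCP at [0.22, 0.612, 0.405] pointing down, gripper open.
Joint ranges: [-2.61, 2.61], [-0.41, 2.15], [-1.48, 1.57], [0, 2.5], [-1.57, 4.71], [0.05, 1.97], [-2.85, 2.85]. Speed limits (rad/s): [2.79, 2.79, 3.14, 3.14, 3.14, 3.14, 3.14].

## Interface

Orientations are given as a rotation vector (axis times angle).
In Python, from cell import robot gives the robot as it stands.
- The arm moves only by the tool carry_out, never from a script. Its argument "commands" is a list of rows, each a list of 4 numbers: the shift along the tool's x, y, z in normalised numbers (1 is 0.8 m), then the turn about the tool's z in parts of the range, where 1.0 means 4 rad. A call has 1 to 8 rows; each row is the pose to reach, as a shift and turn from the pose commanded when the call began, along the tool's axes at that moment; what a row does not reach only later rows make up. A row lasts 1/8 s, in which the tool goes at most 62.5 mm and 10.7 degrees, less where a joint would pass 70% of its speed; a pose out of reach is approached as far as the arm can. No shift or turn number may pass 1 either way. A call with a gripper value outside its range is refused whole. "hand" is the finger opening in m, from 0 to 0.0854, set as the call begins (left out, the last holds). The fingers move at their own pace and stop on an object; "grip_force" is the grip in N (left out, the last holds). Time passes only in rows, so rows that repeat a pose let the fingers close. It gives the time, the measured TCP pose, the force, the opening and the grip force at its end, in the units of the state.
- robot.read_state(): the state, without advancing time (a new reading comes with each control period).
- robot.snapshot(name): name is "scene" or "side" or "wrist"; returns a dict with "pixels" (420x560x3 uint8, blue, green, red), "depth" (420x560 float32, m along the optical axis (not along the pixel's ray), 0 where there is no reading), "camera_matrix" (3x3 intrinsics, pixels), "eye" and "orientation" of the camera in the world; the wrist camera has in their place "hand_eye" (4x4, takes a point from camera to tool coordinates, whose origin is the TCP and whose axes are the flange's). Camera axes: x right, y down, z forward; pixel columns grow to the right and rows downward; lengths in m; the calibration is good to about 2 mm. A picture is of the moment at which its call begins: read the wrist's pose just before it.
- robot.close_job(): hands the job in; it is judged then, once.
The state is a dict: "time_s": time; "joints": joint angles; "qd": joint speeds; "tau": joint torques, N m; "tool_pos": TCP position; "eef_rot": TCP orientation; "wrist_force": force on the tool from outside, world axes, zero at the start; "wrist_torque": the same for the moment, N m; "gripper_width": opening from 0.0 (shut) to 1.0 (fully open); "gripper_force": force on a finger pad.
Only numpy, scipy, OpenCV 4.12 (cv2) and the standard library are available. Lean on these libraries where they do the work, as an engineer would, in place of code of your own. Each camera call takes 0.05 s, during which the arm holds its last target. There are 200 camera calls.

## Task

Set up a calibration shot. Take the tall white dotted target plate out of the rack and lean it, slanting back, against the upright face of the green angle plate that looks towards the camera stand: dotted side still towards the camera stand, lower edge on the table about 25 mm out from that face, and let go of it. Then flip the stand's orange leg over the top and fully down to its stop, and last take the tipped-back camera frame by its blue top bar, raise it fully upright and finish while still holding it there, because it tips back by itself; leave the target leaning and do not disturb the other things on the table.

Things in the scene. Friction and masses are not known exactly. Their poses are not given: they have to be found in the camera images.
- target: calibration target, loose, 0.3 to 0.5 kg: flat plate 110 mm wide (x), 10 mm thick (y), 160 mm tall (z), white with black dots on its -y side, grey behind. Origin: centre of its lower edge. Starts upright in one of the rack's three slots, dots towards the camera stand, top free above all near it: pinch it across its thickness from above and draw it straight up
- rack: blue and grey plate rack, fixed, 120 x 126 mm, 45 mm high; three slots along its x axis at y = -40, 0 and +40 mm, each 13 mm wide, slot floor 10 mm above the table, slot walls 35 mm high above that floor. Origin on the table at its centre
- angle_plate: green angle plate, fixed: upright 140 mm wide (x), 14 mm thick, 80 mm high, with a 60 mm deep foot and low gussets behind it (+y). Origin on the table, in the middle of the upright's front face; that face looks along its own -y, towards the camera stand, with clear table before it
- stand: camera stand, fixed: dark steel base 110 (x) x 130 (y) mm, 14 mm high, hinge cheeks, and two rubber-tipped posts 86 mm high behind (-y) that the tipped frame rests on. Origin on the table below the hinge, which runs along its x axis, 30 mm above the table. It carries frame and leg. Its +y side looks towards the angle plate
- frame (a joint): tipping of the camera frame about the hinge, rad: 0 upright, positive tipped back to the stand's -y; stops at 0.6 (starts within 0.05 of it) and at -0.03, just past upright. 0.8 kg, turns freely; the camera sits behind the hinge line, so from upright it tips back by itself (about 1 N at the bar holds it)
- frame_bar (a point): centre of the frame's blue round top bar, 14 mm thick, 90 mm long along the stand's x (82 mm free between two flat struts ending 2 mm above the bar); 180 mm from the hinge axis, straight above it when upright. The camera head's top lies 74 mm below the bar, behind it (-y). Axes are the frame's: x along the bar, z up the struts
- leg (a joint): swing of the orange leg on the frame, rad: 0 stowed, pointing up along the frame past its top bar (starts at 0); grows as it swings over the top to the stand's +y and down; stop at 2.79, fully down, the foot touching the table once the frame is upright. 0.12 kg, light: past the vertical it falls by itself to the stop, before that it falls back
- leg_hub (a point): pivot of the leg outside the frame, 70 mm along the stand's +x from the frame's middle, 100 mm from the hinge axis up the frame; the leg is a 10 x 10 mm bar, 16 mm clear of the strut beside it
- leg_foot (a point): centre of the black rubber ball foot, 18 mm across, at the free end of the leg, 129 mm from leg_hub
- blank_dark: short bare plate, dark steel, 110 x 10 x 80 mm, stands in another slot of the rack; bystander; origin centre of lower edge
- blank_brass: short bare plate, brass, 110 x 10 x 80 mm, stands in another slot of the rack; bystander; origin centre of lower edge
- ring_gauge: steel ring 70 mm across, 22 mm high, lying flat; bystander; origin centre of its underside
- setting_cylinder: upright steel cylinder 36 mm across, 70 mm high; bystander; origin centre of its underside
- cleaner: blue bottle 52 mm across, 130 mm high; bystander; origin centre of its underside
- screwdriver: screwdriver lying on the table; bystander
- spanner: steel spanner lying on the table; bystander

How it is judged:
On the way, in this order (a step that is already met when the one before it is completed fails the run):
1. the target leans against the angle plate, slanting back, dotted side out, and is let go (angle between target's own y axis and vertical between 1.67 and 2.07 rad and angle between target's own z axis and vertical below 0.55 rad and height (world z) of target below 0.012 m and contact force between target and angle_plate above 0.15 N and y of target in the frame of angle_plate below 0 m and x of target in the frame of angle_plate between -0.06 and 0.06 m and contact force between the fingers and target below 0.1 N and linear speed of target below 0.03 m/s), for 0.3 s.
2. the leg has been flipped over the top and lies at its lower stop (value of joint leg above 2.65 rad), for 0.2 s.
3. the frame is upright, held by the fingers (value of joint frame below 0.07 rad and contact force between the fingers and stand above 0.3 N), for 0.2 s.
At the end, for the whole second after the job is handed in: Target let go, on the table (within 12 mm), resting on the angle plate's front face, within 60 mm of its middle, slanting back 6 to 28 degrees, dots out; leg down (over 2.65 rad); frame still, upright within 0.07 rad, held by the fingers (over 0.3 N) (all of step 1 and all of step 3 and value of joint leg above 2.65 rad and value of joint frame above -0.07 rad and velocity of joint frame between -0.1 and 0.1 rad/s); the arm keeps its last pose, push and grip.
It fails at once if a short plate in the rack is displaced by more than 30 mm (distance of any of blank_dark, blank_brass from where it was at the start of the episode above 0.03 m).
It fails at once if another thing on the table is displaced by more than 30 mm (distance of any of ring_gauge, setting_cylinder, cleaner, screwdriver, spanner from where it was at the start of the episode above 0.03 m).
It also fails if it takes over 61 s, if anything falls off the work surface, if the arm or the gripper's body presses on something with over 40 N, if the wrist force passes 120 N, or if a joint passes its speed limit or range.

## Working session

There is one attempt and no reset: what is moved stays moved. The work goes in short steps, Python scripts to look and compute and a tool call to move; the robot and the scene stay as the last step left them, time stands still between calls to the robot, and variables do not carry over. Pictures are saved under pics/ and viewed, at most 10 in all, crops included, and the job is handed in when it is done.

Besides the shell and the picture viewer there is one more tool, called after "Call:" by a JSON object that holds its "method" and its "body", one argument or row to a line. carry_out: Moves the arm, as the interface text tells. Its arguments: {"type":"object","properties":{"commands":{"type":"array","items":{"type":"array","items":{"type":"number"}}},"hand":{"type":"number"},"grip_force":{"type":"number"}},"required":["commands"]}

```bash
mkdir -p pics; ls; cat > h.py <<'E'
import numpy as np, cv2
from scipy.spatial.transform import Rotation as R
from cell import robot
def snap(n):
    st=robot.read_state(); s=robot.snapshot(n)
    if n=="wrist":
        T=np.eye(4);T[:3,:3]=R.from_rotvec(st["eef_rot"]).as_matrix();T[:3,3]=st["tool_pos"]
        M=T@np.array(s["hand_eye"])
        s["R"],s["o"]=M[:3,:3],M[:3,3]
    else:
        o=np.array(s["orientation"],float)
        s["R"]=o if o.shape==(3,3) else R.from_rotvec(o).as_matrix() if o.size==3 else R.from_quat(o).as_matrix()
        s["o"]=np.array(s["eye"])
    return s
def cloud(s):
    K=np.array(s["camera_matrix"]);h,w=s["depth"].shape
    u,v=np.meshgrid(np.arange(w),np.arange(h));d=s["depth"]
    p=np.stack([(u-K[0,2])/K[0,0]*d,(v-K[1,2])/K[1,1]*d,d],-1)
    P=p@s["R"].T+s["o"]; P[d<=0]=np.nan
    return P
E
python3 - <<'E'
from h import *
for n in ("scene","side"):
    s=snap(n);print(n,s["o"],s["orientation"],s["camera_matrix"]);cv2.imwrite(f"pics/{n}.png",s["pixels"]);np.savez(n,**{k:np.array(v) for k,v in s.items()})
print(robot.read_state())
E
```

```text
pics
scene [ 1.29532398 -0.48505979  1.02098086] [-2.12206279 -1.09942429  0.48192045] [[508.01516008   0.         273.06394476]
 [  0.         508.01516008 205.51074358]
 [  0.           0.           1.        ]]
side [0.92888128 1.24429814 1.07162657] [-0.380334   -2.64501909  1.36637171] [[529.85945604   0.         276.69885975]
 [  0.         529.85945604 208.92171314]
 [  0.           0.           1.        ]]
{'time_s': 0.1, 'joints': array([-1.32382214,  0.38380181,  0.04381236,  1.59942438, -0.01791445,
        1.16120998, -0.04991504]), 'qd': array([ 1.02774646e-04, -1.46311488e-03,  3.37792371e-05, -4.40126369e-03,
        1.00972181e-03,  1.06491813e-04, -6.97517714e-04]), 'tau': array([ 2.45494593e-03, -4.34732044e+01,  1.02918360e+00, -2.50453913e+01,
        1.08514450e-02,  5.47209755e-03,  1.60697789e-05]), 'tool_pos': array([0.21950652, 0.61134657, 0.40337705]), 'eef_rot': array([-0.53871151, -3.09473927,  0.00381891]), 'wrist_force': array([-0.74106522, -0.04477451,  0.25552031]), 'wrist_torque': array([-0.05064302, -0.00717112,  0.01265472]), 'gripper_force': 0.0, 'gripper_width': 1.0017277435276808}
```

View pics/scene.png

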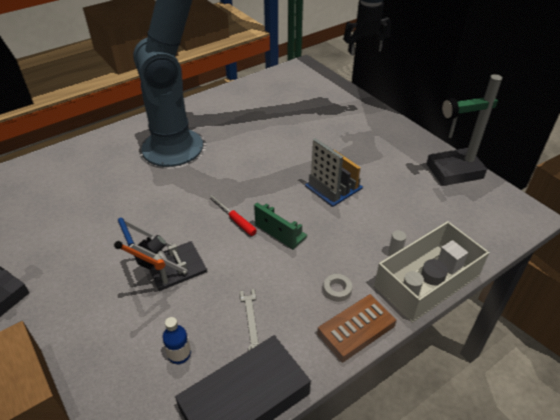

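View pics/side.png

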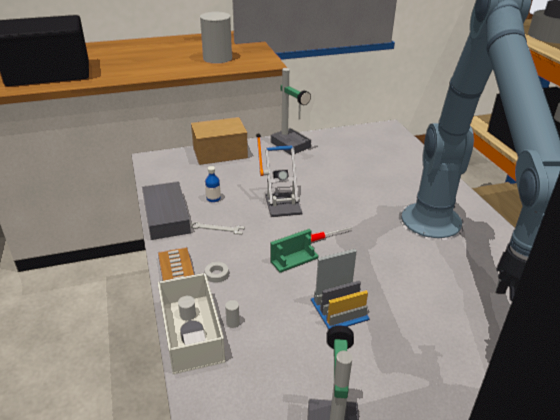

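Scene: target plate at (328,165) in the rack's slot nearest the stand, brass behind; angle plate at (280,225), stand at (165,262) with blue bar at (127,232) and leg foot at (118,245). Side: target (336,275), angle plate (295,250), blue bar (280,148), foot (259,136). Now colour masks and depth.

```bash
python3 - <<'E'
from h import *
def ld(n):
    return dict(np.load(n+".npz"))
H={'green':((45,80,20),(85,255,255)),'blue':((100,150,30),(125,255,255)),'orange':((5,180,80),(16,255,255)),'brass':((16,150,80),(30,255,255))}
roi={'scene':{'green':(245,195,315,250),'bar':(112,212,140,250),'leg':(110,235,170,275),'brass':(335,150,365,185),'rackblue':(295,170,365,205)},
'side':{'green':(262,225,325,275),'bar':(255,140,300,157),'leg':(250,130,270,180),'brass':(325,285,372,322),'rackblue':(305,285,375,330)}}
col={'green':'green','bar':'blue','leg':'orange','brass':'brass','rackblue':'blue'}
for n in ('scene','side'):
    s=ld(n);P=cloud(s);hsv=cv2.cvtColor(s['pixels'],cv2.COLOR_BGR2HSV)
    print(n, 'table z',np.nanmedian(P[:,:,2]))
    for k,(a,b,c,d) in roi[n].items():
        m=np.zeros(hsv.shape[:2],bool);m[b:d,a:c]=cv2.inRange(hsv,*map(np.array,H[col[k]]))[b:d,a:c]>0
        q=P[m];q=q[~np.isnan(q[:,0])]
        if len(q)<3: print(k,len(q));continue
        r=cv2.minAreaRect((q[:,:2]*1000).astype(np.float32))
        print(k,len(q),np.median(q,0).round(3),'z',np.percentile(q[:,2],[1,99]).round(3),'rect',np.round(r[0],0),np.round(r[1],0),round(r[2],1))
    # plate: white/grey high points
    a,b,c,d=(305,138,345,195) if n=='scene' else (312,245,362,300)
    q=P[b:d,a:c].reshape(-1,3);q=q[(q[:,2]>0.1)&(q[:,2]<.2)]
    c0=q.mean(0);w=np.linalg.svd(q-c0,full_matrices=False)[2]
    r=cv2.minAreaRect((q[:,:2]*1000).astype(np.float32))
    print('target',len(q),c0.round(3),q[:,2].max().round(3),'normal',w[2].round(3),'rect',r)
    # green upright top band
    a,b,c,d=roi[n]['green'];m=np.zeros(hsv.shape[:2],bool);m[b:d,a:c]=cv2.inRange(hsv,*map(np.array,H['green']))[b:d,a:c]>0
    q=P[m];q=q[(q[:,2]>.07)]
    print('greentop',len(q),cv2.minAreaRect((q[:,:2]*1000).astype(np.float32)))
    big=cv2.resize(s['pixels'],None,fx=1,fy=1)
A=cv2.resize(ld('scene')['pixels'][205:295,100:240],None,fx=4,fy=4,interpolation=2)
B=cv2.resize(ld('side')['pixels'][125:220,240:320],None,fx=3,fy=3.78947,interpolation=2)
h=min(A.shape[0],B.shape[0]);cv2.imwrite('pics/st.png',np.hstack([A[:h],B[:h]]))
E
```

```text
scene table z 0.0015256510688854696
green 1016 [0.532 0.046 0.049] z [0.006 0.084] rect [519.  66.] [139.  60.] 14.3
bar 116 [ 0.452 -0.316  0.186] z [0.182 0.19 ] rect [ 452. -316.] [ 9. 87.] 82.7
leg 229 [ 0.525 -0.305  0.157] z [0.108 0.216] rect [ 523. -308.] [77. 13.] 83.3
brass 54 [0.483 0.343 0.09 ] z [0.085 0.095] rect [481. 344.] [66. 12.] 6.6
rackblue 89 [0.518 0.303 0.011] z [0.006 0.017] rect [517. 305.] [125.  23.] 84.2
target 710 [0.471 0.261 0.141] 0.176 normal [ 0.083 -0.996  0.033] rect ((466.64312744140625, 262.5999450683594), (114.14134979248047, 18.07561683654785), 4.26068115234375)
greentop 291 ((521.1400146484375, 54.21519470214844), (136.8860321044922, 33.54447937011719), 12.577808380126953)
side table z 0.0019354067031991384
green 1286 [0.52  0.066 0.032] z [0.004 0.082] rect [516.  76.] [142.  64.] 14.6
bar 71 [ 0.441 -0.31   0.181] z [0.022 0.187] rect [ 377. -422.] [304.  76.] 58.0
leg 76 [ 0.519 -0.309  0.162] z [0.109 0.214] rect [ 519. -305.] [85.  9.] 82.0
brass 570 [0.461 0.349 0.071] z [0.035 0.094] rect [458. 346.] [111.  16.] 3.5
rackblue 204 [0.472 0.359 0.01 ] z [0.003 0.269] rect [495. 433.] [337. 147.] 74.3
target 838 [0.465 0.269 0.14 ] 0.176 normal [-0.071  0.997  0.03 ] rect ((464.15625, 267.3082580566406), (113.35284423828125, 20.28736114501953), 5.645428657531738)
greentop 195 ((518.6006469726562, 59.99024200439453), (138.67083740234375, 32.1313362121582), 13.924979209899902)
```

View pics/st.png

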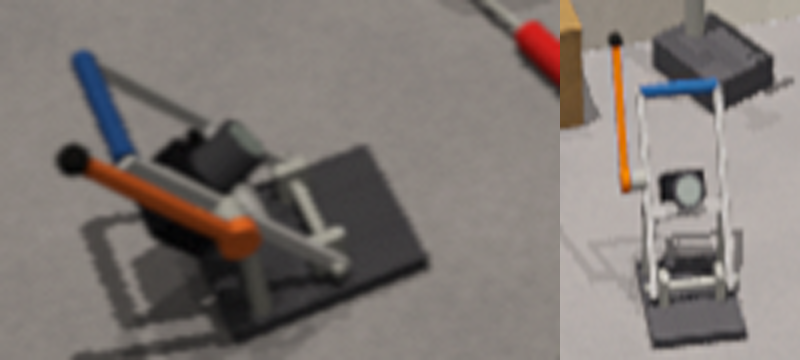

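```bash
python3 - <<'E'
from h import *
ld=lambda n:dict(np.load(n+".npz"))
s=ld('scene');P=cloud(s);hsv=cv2.cvtColor(s['pixels'],cv2.COLOR_BGR2HSV)
def mask(hsv,lo,hi,a,b,c,d):
    m=np.zeros(hsv.shape[:2],bool);m[b:d,a:c]=cv2.inRange(hsv,np.array(lo),np.array(hi))[b:d,a:c]>0;return m
g=P[mask(hsv,(45,80,20),(85,255,255),245,195,315,250)]
q=g[(g[:,2]>.015)&(g[:,2]<.072)]
# face: iterate fit of line in xy, front side
rng=np.random.default_rng(0);best=None
for _ in range(500):
    a,b=q[rng.choice(len(q),2,False),:2];t=b-a
    if np.linalg.norm(t)<.05: continue
    t/=np.linalg.norm(t);n=np.array([-t[1],t[0]]);k=abs((q[:,:2]-a)@n)<.002
    if best is None or k.sum()>best.sum(): best=k
f=q[best];c=f[:,:2].mean(0);w=np.linalg.svd(f[:,:2]-c,full_matrices=False)[2][0];w*=np.sign(w[0])
pr=(f[:,:2]-c)@w
print('face n',len(f),'of',len(q),'dir deg',np.degrees(np.arctan2(w[1],w[0])),'mid',c+w*np.mean(np.percentile(pr,[.5,99.5])),'len',np.ptp(np.percentile(pr,[.5,99.5])))
print('top z',np.nanpercentile(g[:,2],99))
# red screwdriver, in AP frame
n=np.array([-w[1],w[0]]);m0=c+w*np.mean(np.percentile(pr,[.5,99.5]))
for nm,sl in (('scene',(205,190,262,240)),('side',(305,228,330,246))):
    S=ld(nm);h2=cv2.cvtColor(S['pixels'],cv2.COLOR_BGR2HSV);PP=cloud(S)
    m=mask(h2,(0,150,80),(4,255,255),*sl)|mask(h2,(174,150,80),(180,255,255),*sl);r=PP[m][:,:2]
    print('screw red',nm,m.sum(),'AP x',np.percentile((r-m0)@w,[1,99]).round(3),'y',np.percentile((r-m0)@n,[1,99]).round(3))
# side view back line of upright top: green z>.074
S=ld('side');h2=cv2.cvtColor(S['pixels'],cv2.COLOR_BGR2HSV);PP=cloud(S)
g2=PP[mask(h2,(45,80,20),(85,255,255),262,225,325,275)];t=g2[g2[:,2]>.03]
print('side upright y in AP',np.percentile((t[:,:2]-m0)@n,[1,50,99]).round(4),'x',np.percentile((t[:,:2]-m0)@w,[1,99]).round(4))
# ray triangulation of stand points: foot black ball, bar centre; use masks centroids
def ray(s,u,v):
    K=s['camera_matrix'];d=s['R']@np.array([(u-K[0,2])/K[0,0],(v-K[1,2])/K[1,1],1]);return s['o'],d/np.linalg.norm(d)
def tri(p1,p2):
    (o1,d1),(o2,d2)=ray(s,*p1),ray(S,*p2);A=np.c_[d1,-d2];x=np.linalg.lstsq(A,o2-o1,rcond=None)[0];a=o1+d1*x[0];b=o2+d2*x[1];return (a+b)/2,np.linalg.norm(a-b)
def cen(m):
    v,u=np.nonzero(m);return u.mean(),v.mean()
b1=cen(mask(hsv,(100,150,30),(125,255,255),112,212,140,250));b2=cen(mask(h2,(100,150,30),(125,255,255),262,142,298,154))
l1m=mask(hsv,(5,180,80),(16,255,255),110,235,170,275);l2m=mask(h2,(5,180,80),(16,255,255),250,130,270,180)
print('bar',tri(b1,b2),'foot',tri((118,245),(259,135.5)),'leg mid',tri(cen(l1m),cen(l2m)))
l=P[l1m];d=l-np.nanmean(l,0);w3=np.linalg.svd(d,full_matrices=False)[2][0];w3*=np.sign(w3[2]);print('leg dir',w3,'tilt',np.arccos(w3[2]),'mean',np.nanmean(l,0))
bb=P[mask(hsv,(100,150,30),(125,255,255),112,212,140,250)];d=bb-bb.mean(0);print('bar dir',np.linalg.svd(d,full_matrices=False)[2][0],'mean',bb.mean(0))
E
```

```text
face n 456 of 641 dir deg 13.180940657244607 mid [0.52583219 0.04243784] len 0.13490108819899654
top z 0.08431475245447659
screw red scene 263 AP x [-0.143 -0.045] y [-0.043 -0.016]
screw red side 97 AP x [nan nan] y [nan nan]
side upright y in AP [0.0059 0.0146 0.0567] x [-0.0679  0.0651]
bar (array([ 0.44190187, -0.31435454,  0.17750032]), np.float64(0.0018569791738319102)) foot (array([ 0.51026445, -0.35092309,  0.21571398]), np.float64(0.0023447262259380097)) leg mid (array([ 0.52173171, -0.30690711,  0.15984265]), np.float64(0.007343639260031801))Traceback (most recent call last):
  File "<stdin>", line 39, in <module>
    u, s, vh = gufunc(a, signature=signature)
               ~~~~~~^^^^^^^^^^^^^^^^^^^^^^^^
    raise LinAlgError("SVD did not converge")
numpy.linalg.LinAlgError: SVD did not converge
```

```bash
cat >> h.py <<'E'
def go(x,y,z,yaw=None):
    """shift in tool axes to put the TCP at x,y,z; turn so tool y points to yaw deg (mod 180)"""
    st=robot.read_state();r=R.from_rotvec(st["eef_rot"]).as_matrix();d=r.T@(np.array([x,y,z])-st["tool_pos"])
    t=None
    if yaw is not None:
        cur=np.degrees(np.arctan2(r[1,1],r[0,1]));t=-np.radians((yaw-cur+90)%180-90)
    print('t',st['time_s'],'pos',st['tool_pos'].round(4),'shift',d.round(4),'turn',t,'q7',st['joints'][6],'F',st['wrist_force'].round(2),'w',round(st['gripper_width'],3),'tilt z',r[:,2].round(4))
E
python3 -c "
from h import *
go(.4655,.265,.42,94.5)"
```

```text
t 0.1 pos [0.2195 0.6113 0.4034] shift [-0.3486 -0.2429 -0.016 ] turn -0.4232326903486256 q7 -0.04991503903740346 F [-0.74 -0.04  0.26] w 1.002 tilt z [-7.0e-04 -2.3e-03 -1.0e+00]
```

Careful with the scale: shifts go in shares of 0.8 m and turns go in shares of 4 rad. That gives: -0.349 m is -0.4363, -0.016 m is -0.02, -0.423 rad is -0.1058.

Call:
{"method": "carry_out", "body": {
  "commands": [
    [-0.0625,-0.0425,0,-0.015],
    [-0.125,-0.085,0,-0.03],
    [-0.1875,-0.1275,0,-0.045],
    [-0.25,-0.1713,-0.0125,-0.06],
    [-0.3125,-0.215,-0.02,-0.075],
    [-0.375,-0.2588,-0.02,-0.09],
    [-0.4363,-0.3038,-0.02,-0.1058],
    [-0.4363,-0.3038,-0.02,-0.1058]
  ],
  "hand": 0.06
}}

```text
time_s: 1.1
tool_pos: [0.4694, 0.2583, 0.4205]
eef_rot: [-0.103, 3.139, -0.005]
wrist_force: [0.5, 1.5, 0.9]
gripper_width: 0.701
gripper_force: 0.0
```

```bash
python3 - <<'E'
from h import *
s=snap('wrist');P=cloud(s);cv2.imwrite('pics/w1.png',s['pixels']);np.savez('w1',**{k:np.array(v) for k,v in s.items()})
q=P.reshape(-1,3);q=q[(q[:,2]>.155)&(q[:,2]<.19)&(np.hypot(q[:,0]-.4655,q[:,1]-.265)<.09)]
print(len(q),q[:,2].max() if len(q) else 0)
if len(q): print(cv2.minAreaRect((q[:,:2]*1000).astype(np.float32)))
go(.4655,.265,.310,94.5)
E
```

```text
2433 0.1717754298781385
((463.86737060546875, 263.3062744140625), (109.57337951660156, 10.561969757080078), 4.549880027770996)
t 1.15 pos [0.4676 0.2617 0.4203] shift [0.0018 0.0035 0.1103] turn -0.007866928833638478 q7 1.08898002453593 F [-0.32  0.11  1.4 ] w 0.706 tilt z [-4.e-04 -9.e-04 -1.e+00]
```

View pics/w1.png

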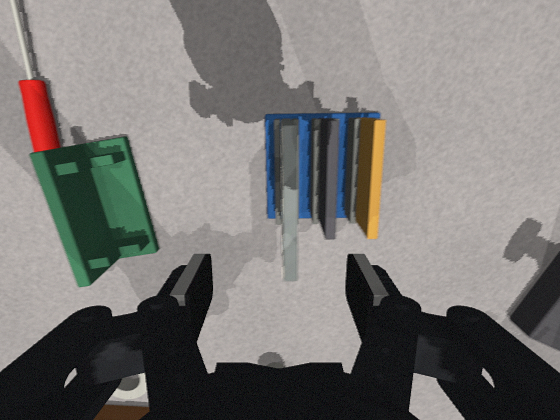

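```bash
python3 - <<'E'
from h import *
s=dict(np.load('w1.npz'));P=cloud(s);hsv=cv2.cvtColor(s['pixels'],cv2.COLOR_BGR2HSV)
m=cv2.inRange(hsv,np.array((45,80,20)),np.array((85,255,255)))>0
q=P[m];t=q[(q[:,2]>.073)&(q[:,2]<.09)];print(len(t),np.median(t[:,2]));r=cv2.minAreaRect((t[:,:2]*1000).astype(np.float32));print(r)
w=np.array([np.cos(np.radians(13.5)),np.sin(np.radians(13.5))]);n=np.array([-w[1],w[0]]);m0=np.array([.5258,.0424])
print('AP y',np.percentile((t[:,:2]-m0)@n,[2,50,98]),'x',np.percentile((t[:,:2]-m0)@w,[1,99]))
a=cv2.inRange(hsv,np.array((0,150,80)),np.array((4,255,255)))|cv2.inRange(hsv,np.array((174,150,80)),np.array((180,255,255)))
a[:,150:]=0;k=P[a>0];print('red x',np.nanpercentile((k[:,:2]-m0)@w,[1,99]),'y',np.nanpercentile((k[:,:2]-m0)@n,[1,99]),np.nanpercentile(k[:,2],99))
go(.4645,.2640,.310,94.5)
E
```

```text
2090 0.07914798024374853
((519.7139892578125, 49.381935119628906), (138.97341918945312, 12.660150527954102), 13.272068977355957)
AP y [0.00279752 0.01011774 0.01401331] x [-0.07260912  0.06275524]
red x [-0.14451099 -0.07500109] y [-0.03060743 -0.00786159] 0.02645607955635637
t 1.15 pos [0.4676 0.2617 0.4203] shift [0.0028 0.0026 0.1103] turn -0.007866928833638478 q7 1.08898002453593 F [-0.32  0.11  1.4 ] w 0.706 tilt z [-4.e-04 -9.e-04 -1.e+00]
```

To row units: 0.11 m is 0.1375, 0.1 m is 0.125, -0.008 rad is -0.002.

Call:
{"method": "carry_out", "body": {
  "commands": [
    [0.0038,0.0013,0.0375,-0.002],
    [0.0038,0.0013,0.0875,-0.002],
    [0.0038,0.0013,0.125,-0.002],
    [0.0038,0.0013,0.1375,-0.002],
    [0.0038,0.0013,0.1375,-0.002]
  ]
}}

```text
time_s: 1.78
tool_pos: [0.4623, 0.2668, 0.3103]
eef_rot: [0.138, -3.137, 0.001]
wrist_force: [0.3, -0.7, 0.6]
gripper_width: 0.705
gripper_force: 0.0
```

```bash
python3 -c "
from h import *
go(.4645,.2640,.310,94.5)"
```

```text
t 1.775 pos [0.4623 0.2668 0.3103] shift [-0.0019 -0.003   0.0003] turn 0.009432928553733975 q7 1.1235672150130267 F [ 0.31 -0.72  0.58] w 0.705 tilt z [-1.3e-03 -5.0e-04 -1.0e+00]
```

To row units: -0.003 m is -0.0038, -0.001 m is -0.0013, 0.009 rad is 0.0023.

Call:
{"method": "carry_out", "body": {
  "commands": [
    [-0.0013,-0.0038,0,0.0023],
    [-0.0013,-0.0038,0,0.0023]
  ],
  "hand": 0.0,
  "grip_force": 40
}}

```text
time_s: 2.02
tool_pos: [0.465, 0.2629, 0.3121]
eef_rot: [-0.12, 3.137, 0.002]
wrist_force: [0.3, -0.2, -0.3]
gripper_width: 0.281
gripper_force: 0.0
```

Call:
{"method": "carry_out", "body": {
  "commands": [
    [0,0,0,0],
    [0,0,0,0]
  ]
}}

```text
time_s: 2.28
tool_pos: [0.4648, 0.2633, 0.3118]
eef_rot: [-0.121, 3.137, 0.002]
wrist_force: [-0.1, 1.1, 4.0]
gripper_width: 0.111
gripper_force: 39.9
```

To row units: -0.08 m is -0.1, -0.06 m is -0.075.

Call:
{"method": "carry_out", "body": {
  "commands": [
    [0,0,-0.0125,0],
    [0,0,-0.0375,0],
    [0,0,-0.075,0],
    [0,0,-0.1,0],
    [0,0,-0.1,0]
  ]
}}

```text
time_s: 2.9
tool_pos: [0.4645, 0.263, 0.392]
eef_rot: [-0.121, 3.137, 0.003]
wrist_force: [0.5, -0.5, -3.2]
gripper_width: 0.108
gripper_force: 39.2
```

```bash
python3 -c "
from h import *
go(.5544,.0226,.39,103.3)"
```

```text
t 2.9 pos [0.4645 0.263  0.392 ] shift [-0.0711 -0.2467  0.0018] turn -0.15491336365552194 q7 1.0966500990829549 F [ 0.52 -0.47 -3.2 ] w 0.108 tilt z [ 0.0021  0.0017 -1.    ]
```

To row units: -0.247 m is -0.3088, -0.09 m is -0.1125, -0.02 rad is -0.005.

Call:
{"method": "carry_out", "body": {
  "commands": [
    [0,0,-0.0625,0],
    [-0.0063,-0.05,-0.0875,-0.005],
    [-0.025,-0.1125,-0.0875,-0.015],
    [-0.0438,-0.175,-0.0875,-0.025],
    [-0.0625,-0.2375,-0.0875,-0.0325],
    [-0.0813,-0.2875,-0.0875,-0.0388],
    [-0.0888,-0.3088,-0.075,-0.0388],
    [-0.0888,-0.3088,-0.075,-0.0388]
  ]
}}

```text
time_s: 3.9
tool_pos: [0.5533, 0.02, 0.448]
eef_rot: [0.356, -3.115, 0.002]
wrist_force: [-1.1, 0.4, -3.4]
gripper_width: 0.111
gripper_force: 39.9
```

```bash
python3 - <<'E'
from h import *
s=snap('scene');P=cloud(s);cv2.imwrite('pics/s2.png',s['pixels'][90:290,130:400].repeat(2,0).repeat(2,1))
go(.5544,.0226,.39,103.3)
s=snap('wrist');np.savez('w2',**{k:np.array(v) for k,v in s.items()})
P=cloud(s);hsv=cv2.cvtColor(s['pixels'],cv2.COLOR_BGR2HSV)
q=P[cv2.inRange(hsv,np.array((45,80,20)),np.array((85,255,255)))>0]
t=q[(q[:,2]>.073)&(q[:,2]<.09)];print(len(t));
if len(t)>20: print(cv2.minAreaRect((t[:,:2]*1000).astype(np.float32)))
cv2.imwrite('pics/w2.png',s['pixels'])
E
```

```text
t 3.95 pos [0.5533 0.0221 0.4486] shift [-0.0015  0.0002  0.0586] turn -0.0013780240525616688 q7 1.75754756903978 F [ 0.36  0.49 -3.24] w 0.108 tilt z [-4.7e-03 -3.0e-04 -1.0e+00]
1981
((520.4900512695312, 47.275760650634766), (138.6551971435547, 14.112913131713867), 13.035626411437988)
```

View pics/s2.png

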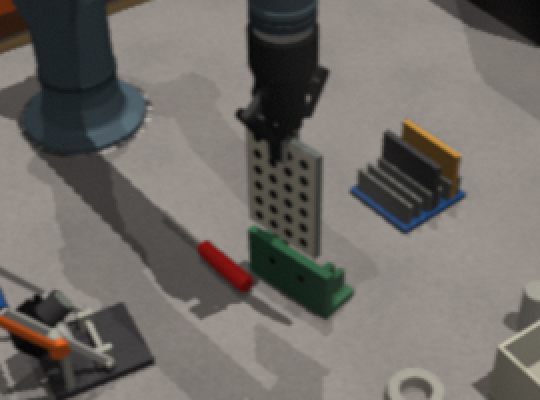

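To row units: 0.146 m is 0.1825, 0.144 m is 0.18.

Call:
{"method": "carry_out", "body": {
  "commands": [
    [-0.0025,0,0.0375,0],
    [-0.0025,0,0.0875,0],
    [-0.0025,0,0.1375,0],
    [-0.0025,0,0.1688,0],
    [-0.0025,0,0.1763,0],
    [-0.0025,0,0.18,0],
    [-0.0025,0,0.1825,0],
    [-0.0025,0,0.1825,0]
  ]
}}

```text
time_s: 5.0
tool_pos: [0.5565, 0.0227, 0.3057]
eef_rot: [-0.364, 3.119, 0.0]
wrist_force: [-0.3, 0.0, -2.7]
gripper_width: 0.111
gripper_force: 39.9
```

```bash
python3 -c "
from h import *
go(.5552,.0215,.302,103.1)"
```

```text
t 5.0 pos [0.5565 0.0227 0.3057] shift [ 0.0015 -0.0009  0.0037] turn 0.0037017957627040114 q7 1.8330506666965982 F [-0.3   0.01 -2.72] w 0.111 tilt z [ 1.9e-03  5.0e-04 -1.0e+00]
```

Call:
{"method": "carry_out", "body": {
  "commands": [
    [0,0,0.0025,0],
    [0,0,0.0038,0],
    [0,0,0.005,0],
    [0,0,0.005,0]
  ]
}}

```text
time_s: 5.5
tool_pos: [0.5563, 0.0224, 0.3018]
eef_rot: [-0.364, 3.12, 0.001]
wrist_force: [-3.0, 0.5, 5.9]
gripper_width: 0.111
gripper_force: 41.2
```

```bash
python3 - <<'E'
from h import *
go(.5552,.0215,.302,103.1)
n=np.array([-.2275,.974]);w=np.array([.974,.2275]);m0=np.array([.5217,.0415])
for nm in ('scene','side'):
    s=snap(nm);P=cloud(s);L=(P[...,:2]-m0);x=L@w;y=L@n
    k=(x>-.05)&(x<.1)&(y>-.06)&(y<-.005)&(P[...,2]>.02)&(P[...,2]<.125)
    print(nm,k.sum(),np.percentile(x[k],[1,99]).round(4),np.percentile(y[k],[2,50,98]).round(4),P[...,2][k].min())
E
```

```text
t 5.5 pos [0.5563 0.0224 0.3018] shift [ 0.0013 -0.0007 -0.0002] turn 0.0033744032277261736 q7 1.8357316852815349 F [-2.98  0.48  5.85] w 0.111 tilt z [ 2.e-04  5.e-04 -1.e+00]
scene 961 [-0.0448  0.0854] [-0.0343 -0.0311 -0.0235] 0.0200877487698925
side 644 [-0.0254  0.0838] [-0.0282 -0.0211 -0.0158] 0.02011416202997407
```

To row units: -0.001 m is -0.0013.

Call:
{"method": "carry_out", "body": {
  "commands": [
    [0,0,-0.0013,0],
    [0,0,-0.0013,0],
    [0,0,-0.0013,0]
  ],
  "hand": 0.03
}}

```text
time_s: 5.98
tool_pos: [0.5562, 0.0227, 0.3016]
eef_rot: [-0.364, 3.12, -0.0]
wrist_force: [-0.5, 0.0, -0.1]
gripper_width: 0.348
gripper_force: 0.0
```

To row units: 0.033 m is 0.0413, 0.03 m is 0.0375.

Call:
{"method": "carry_out", "body": {
  "commands": [
    [0,0.0063,0,0],
    [0,0.0125,0,0],
    [0,0.0175,0,0],
    [0,0.0225,0,0],
    [0,0.0275,0,0],
    [0,0.0325,0,0],
    [0,0.0375,0,0],
    [0,0.0413,0,0]
  ]
}}

```text
time_s: 6.98
tool_pos: [0.5484, 0.055, 0.3017]
eef_rot: [-0.364, 3.12, -0.0]
wrist_force: [1.0, -1.5, -0.2]
gripper_width: 0.348
gripper_force: 0.0
```

To row units: 0.005 m is 0.0063, 0.003 m is 0.0038.

Call:
{"method": "carry_out", "body": {
  "commands": [
    [0,0.0038,0,0],
    [0,0.0063,0,0],
    [0,0.0063,0,0]
  ]
}}

```text
time_s: 7.35
tool_pos: [0.5473, 0.0598, 0.3017]
eef_rot: [0.364, -3.12, -0.0]
wrist_force: [-0.1, 0.4, 0.7]
gripper_width: 0.351
gripper_force: 0.0
```

```bash
cat > lean.py <<'E'
from h import *
def lean(save=None):
    n=np.array([-.2275,.974]);w=np.array([.974,.2275]);m0=np.array([.5217,.0415])
    s=snap('scene');P=cloud(s);L=(P[...,:2]-m0);x=L@w;y=L@n;z=P[...,2]
    k=(x>-.02)&(x<.08)&(y>-.06)&(y<.05)&(z>.012)&(z<.12)
    a=np.polyfit(z[k],y[k],1);r=abs(np.polyval(a,z[k])-y[k])<.004;a=np.polyfit(z[k][r],y[k][r],1)
    print('front: y0',a[1].round(4),'lean deg',np.degrees(np.arctan(a[0])).round(1),r.sum(),'x',np.percentile(x[k][r],[1,99]).round(3))
    if save: cv2.imwrite(save,s['pixels'][90:290,130:400].repeat(2,0).repeat(2,1))
E
python3 -c "
from lean import *
lean('pics/s3.png');go(.5552,.0215,.302,103.1)"
```

```text
front: y0 -0.0258 lean deg 10.5 455 x [-0.019  0.079]
t 7.4 pos [0.5473 0.0596 0.3017] shift [ 0.0011 -0.0389 -0.0003] turn 0.0036567339942419 q7 1.757947407439416 F [-0.46 -0.39  0.08] w 0.352 tilt z [ 0.e+00 -1.e-04 -1.e+00]
```

To row units: -0.12 m is -0.15, -0.09 m is -0.1125.

Call:
{"method": "carry_out", "body": {
  "commands": [
    [0,-0.005,0,0],
    [0,-0.0075,0,0],
    [0,-0.0075,-0.025,0],
    [0,-0.0075,-0.0625,0],
    [0,-0.0075,-0.1125,0],
    [0,-0.0075,-0.15,0]
  ]
}}

```text
time_s: 8.15
tool_pos: [0.5489, 0.0533, 0.4235]
eef_rot: [-0.363, 3.119, 0.0]
wrist_force: [0.7, 0.2, -0.1]
gripper_width: 0.354
gripper_force: 0.0
```

```bash
python3 -c "
from lean import *
lean('pics/s3.png');go(.5,-.3,.42,83)"
```

```text
front: y0 -0.0257 lean deg 10.5 488 x [-0.019  0.079]
t 8.2 pos [0.5503 0.0532 0.4278] shift [ 0.13   -0.3322  0.0065] turn 0.35337599304205813 q7 1.7067106763096078 F [1.63 0.69 2.8 ] w 0.351 tilt z [ 0.0087  0.0024 -1.    ]
```

View pics/s3.png

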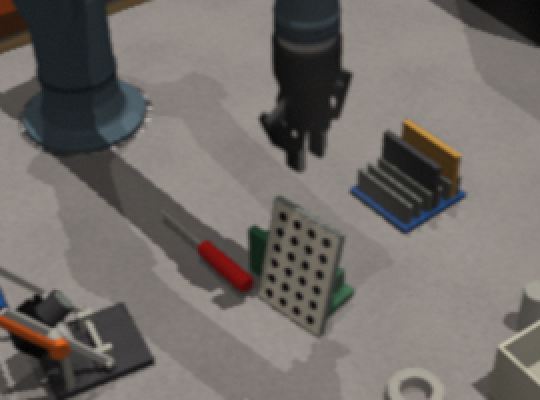

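To row units: -0.332 m is -0.415, -0.07 m is -0.0875, 0.353 rad is 0.0883.

Call:
{"method": "carry_out", "body": {
  "commands": [
    [0.0188,-0.0375,-0.025,0.01],
    [0.0375,-0.1,-0.05,0.0225],
    [0.0625,-0.1625,-0.075,0.035],
    [0.0875,-0.225,-0.0875,0.0475],
    [0.1125,-0.2875,-0.0875,0.06],
    [0.1375,-0.35,-0.0875,0.075],
    [0.1625,-0.4125,-0.0875,0.0883],
    [0.1625,-0.415,-0.0875,0.0883]
  ],
  "hand": 0.0
}}

```text
time_s: 9.2
tool_pos: [0.4953, -0.3053, 0.4919]
eef_rot: [-0.207, -3.134, 0.006]
wrist_force: [0.2, 0.4, -0.4]
gripper_width: -0.001
gripper_force: 0.0
```

Call:
{"method": "carry_out", "body": {
  "commands": [
    [0,0,0,0],
    [0,0,0,0]
  ]
}}

```text
time_s: 9.45
tool_pos: [0.4994, -0.2974, 0.4912]
eef_rot: [-0.184, -3.136, -0.002]
wrist_force: [-0.3, 1.2, 0.1]
gripper_width: 0.001
gripper_force: 0.0
```

```bash
python3 - <<'E'
from h import *
s=snap('wrist');P=cloud(s);cv2.imwrite('pics/w3.png',s['pixels']);np.savez('w3',**{k:np.array(v) for k,v in s.items()})
hsv=cv2.cvtColor(s['pixels'],cv2.COLOR_BGR2HSV)
for nm,lo,hi in (('bar',(100,150,30),(125,255,255)),('leg',(5,180,80),(16,255,255))):
    q=P[cv2.inRange(hsv,np.array(lo),np.array(hi))>0];q=q[(q[:,2]>.07)&(q[:,2]<.3)];c=q.mean(0);w=np.linalg.svd(q-c,full_matrices=False)[2][0]
    pr=(q-c)@w;e=np.percentile(pr,[.5,99.5]);print(nm,len(q),'mid',(c+w*e.mean()).round(4),'dir',w.round(3),'yaw',np.degrees(np.arctan2(w[1],w[0])),'len',np.ptp(e).round(3),'ends',(c+w*e[0]).round(3),(c+w*e[1]).round(3))
q=P[(P[...,2]>.195)&(P[...,2]<.24)];print('high',len(q),np.median(q,0),q.min(0),q.max(0))
go(.49,-.3,.5,83)
E
```

```text
bar 1795 mid [ 0.449  -0.3143  0.1827] dir [ 0.992 -0.128 -0.007] yaw -7.3604756587133515 len 0.089 ends [ 0.405 -0.309  0.183] [ 0.493 -0.32   0.182]
leg 1137 mid [ 0.5188 -0.3082  0.1633] dir [ 0.075  0.576 -0.814] yaw 82.56063473291036 len 0.124 ends [ 0.514 -0.344  0.214] [ 0.523 -0.272  0.113]
high 748 [ 0.51361354 -0.34508948  0.22090181] [ 0.50600752 -0.3588282   0.19505032] [ 0.52339073 -0.32872446  0.22832925]
t 9.5 pos [ 0.4994 -0.2974  0.4913] shift [ 0.0091 -0.0037 -0.0087] turn 0.004938843134200362 q7 2.0564031819370094 F [0.22 0.29 0.8 ] w 0.0 tilt z [-2.e-04  1.e-03 -1.e+00]
```

View pics/w3.png

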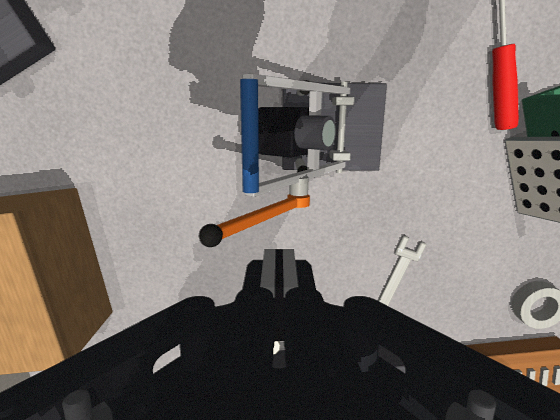

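```bash
python3 - <<'E'
from h import *
s=dict(np.load('w3.npz'));P=cloud(s);q=P[180:380,0:120].reshape(-1,3);q=q[q[:,2]>.03];print('box z',np.percentile(q[:,2],[5,50,99]),'xymax',np.percentile(q,98,axis=0),'min',np.percentile(q,2,axis=0))
go(.510,-.386,.40,82.6)
E
```

```text
box z [0.04125868 0.11847322 0.39692539] xymax [ 0.69307741 -0.33586096  0.39623021] min [ 0.4814453  -0.64419782  0.03448161]
t 9.5 pos [ 0.4994 -0.2974  0.4913] shift [-0.0209 -0.0869  0.0912] turn 0.011920160142177779 q7 2.0564031819370094 F [0.22 0.29 0.8 ] w 0.0 tilt z [-2.e-04  1.e-03 -1.e+00]
```

To row units: 0.122 m is 0.1525, 0.1 m is 0.125, 0.01 rad is 0.0025.

Call:
{"method": "carry_out", "body": {
  "commands": [
    [-0.0125,-0.05,0,0.0025],
    [-0.025,-0.1088,0,0.0025],
    [-0.025,-0.1088,0.0625,0.0025],
    [-0.025,-0.1088,0.125,0.0025],
    [-0.025,-0.1088,0.1525,0.0025],
    [-0.025,-0.1088,0.1525,0.0025]
  ]
}}

```text
time_s: 10.25
tool_pos: [0.5083, -0.3857, 0.367]
eef_rot: [-0.201, -3.131, -0.005]
wrist_force: [0.1, 0.9, -0.6]
gripper_width: 0.002
gripper_force: 0.0
```

```bash
python3 - <<'E'
from h import *
go(.510,-.386,.369,82.6)
E
```

```text
t 10.25 pos [ 0.5083 -0.3857  0.367 ] shift [-0.0017 -0.0001 -0.002 ] turn 0.0011052588812917276 q7 2.2896274698969874 F [ 0.1   0.94 -0.59] w 0.002 tilt z [-0.0043  0.0035 -1.    ]
```

Call:
{"method": "carry_out", "body": {
  "commands": [
    [-0.0025,0.0075,0,0],
    [-0.0025,0.0175,0,0],
    [-0.0025,0.0275,0,0],
    [-0.0025,0.0375,0,0],
    [-0.0025,0.0475,0,0],
    [-0.0025,0.0575,0,0],
    [-0.0025,0.0675,0,0],
    [-0.0025,0.075,0,0]
  ]
}}

```text
time_s: 11.25
tool_pos: [0.5165, -0.3355, 0.3773]
eef_rot: [0.213, 3.126, -0.019]
wrist_force: [-6.6, -7.1, 23.7]
gripper_width: -0.005
gripper_force: 12.1
```

To row units: 0.062 m is 0.0775, 0.056 m is 0.07.

Call:
{"method": "carry_out", "body": {
  "commands": [
    [0,0.01,0,0],
    [0,0.02,0,0],
    [0,0.03,0,0],
    [0,0.04,0,0],
    [0,0.05,0,0],
    [0,0.06,0,0],
    [0,0.07,0,0],
    [0,0.0775,0,0]
  ]
}}

```text
time_s: 12.25
tool_pos: [0.5262, -0.2665, 0.3708]
eef_rot: [0.204, 3.133, 0.001]
wrist_force: [-0.4, 0.8, 0.2]
gripper_width: -0.002
gripper_force: 0.0
```

To row units: -0.13 m is -0.1625, -0.12 m is -0.15.

Call:
{"method": "carry_out", "body": {
  "commands": [
    [0,0,0,0],
    [0,0,-0.0375,0],
    [0,0,-0.1,0],
    [0,0,-0.15,0],
    [0,-0.0125,-0.1625,0]
  ]
}}

```text
time_s: 12.88
tool_pos: [0.5252, -0.2773, 0.5018]
eef_rot: [0.203, 3.131, -0.001]
wrist_force: [-0.3, 0.0, -0.8]
gripper_width: -0.001
gripper_force: 0.0
```

```bash
python3 - <<'E'
from lean import *
lean()
s=snap('wrist');P=cloud(s);cv2.imwrite('pics/w4.png',s['pixels'])
hsv=cv2.cvtColor(s['pixels'],cv2.COLOR_BGR2HSV)
for nm,lo,hi in (('bar',(100,150,30),(125,255,255)),('leg',(5,180,80),(16,255,255))):
    q=P[cv2.inRange(hsv,np.array(lo),np.array(hi))>0];q=q[(q[:,2]>.015)&(q[:,2]<.3)&(q[:,0]<.56)]
    if len(q)<20: print(nm,len(q));continue
    c=q.mean(0);w=np.linalg.svd(q-c,full_matrices=False)[2][0]
    pr=(q-c)@w;e=np.percentile(pr,[.5,99.5]);print(nm,len(q),'mid',(c+w*e.mean()).round(4),'dir',w.round(3),'len',np.ptp(e).round(3),'ends',(c+w*e[0]).round(3),(c+w*e[1]).round(3))
go(.449,-.3143,.5,82.6)
E
```

```text
front: y0 -0.0246 lean deg 9.8 435 x [-0.019  0.079]
bar 1767 mid [ 0.4488 -0.3139  0.1837] dir [ 0.992 -0.124  0.002] len 0.088 ends [ 0.405 -0.308  0.184] [ 0.492 -0.319  0.184]
leg 830 mid [ 0.529  -0.2317  0.0841] dir [-0.1   -0.795  0.599] len 0.134 ends [ 0.536 -0.179  0.044] [ 0.522 -0.285  0.124]
t 12.975 pos [ 0.5238 -0.279   0.4999] shift [ 0.0695 -0.0449 -0.0001] turn -0.004217943954831367 q7 2.0106351342929996 F [ 0.59 -0.96 -1.39] w 0.002 tilt z [ 3.0e-04 -1.5e-03 -1.0e+00]
```

View pics/w4.png

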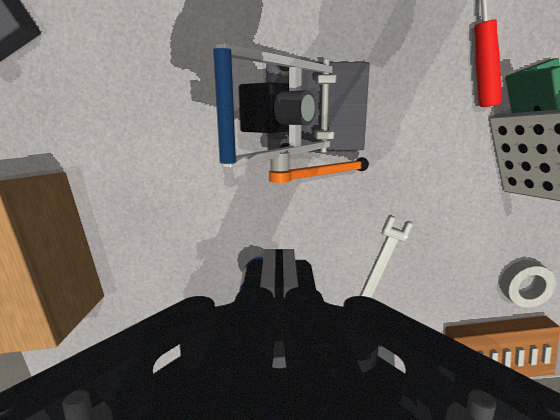

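To row units: 0.12 m is 0.15, 0.05 m is 0.0625, -0.004 rad is -0.001.

Call:
{"method": "carry_out", "body": {
  "commands": [
    [0.0438,-0.0275,0,0],
    [0.0875,-0.045,0,-0.001],
    [0.0888,-0.045,0,-0.001],
    [0.0888,-0.045,0.0625,-0.001],
    [0.0888,-0.045,0.125,-0.001],
    [0.0888,-0.045,0.15,-0.001],
    [0.0888,-0.045,0.15,-0.001]
  ],
  "hand": 0.06
}}

```text
time_s: 13.85
tool_pos: [0.4488, -0.3021, 0.376]
eef_rot: [-0.197, -3.128, -0.003]
wrist_force: [1.2, -0.2, -0.8]
gripper_width: 0.701
gripper_force: 0.0
```

```bash
python3 - <<'E'
from h import *
go(.449,-.314,.331,82.6)
E
```

```text
t 13.85 pos [ 0.4488 -0.3021  0.376 ] shift [-0.002  -0.0119  0.0449] turn 0.003088115771489461 q7 2.145087766242482 F [ 1.23 -0.19 -0.79] w 0.701 tilt z [-0.0074  0.0025 -1.    ]
```

To row units: 0.045 m is 0.0563, 0.025 m is 0.0313, 0.003 rad is 0.0008.

Call:
{"method": "carry_out", "body": {
  "commands": [
    [-0.0013,-0.015,0,0.0008],
    [-0.0013,-0.015,0.0313,0.0008],
    [-0.0013,-0.015,0.0563,0.0008],
    [-0.0013,-0.015,0.0563,0.0008]
  ]
}}

```text
time_s: 14.35
tool_pos: [0.4485, -0.3155, 0.3334]
eef_rot: [-0.204, -3.132, -0.001]
wrist_force: [0.6, 0.2, -0.4]
gripper_width: 0.701
gripper_force: 0.0
```

```bash
python3 - <<'E'
from h import *
go(.449,-.314,.331,82.6)
E
```

```text
t 14.35 pos [ 0.4485 -0.3155  0.3334] shift [-0.0003  0.0015  0.0024] turn -0.0008468114375078439 q7 2.21721049540075 F [ 0.58  0.21 -0.36] w 0.701 tilt z [-0.0027  0.0011 -1.    ]
```

To row units: 0.002 m is 0.0025, 0.001 m is 0.0013.

Call:
{"method": "carry_out", "body": {
  "commands": [
    [0,0.0013,0.0025,0],
    [0,0.0013,0.0025,0],
    [0,0.0013,0.0025,0],
    [0,0.0013,0.0025,0]
  ],
  "hand": 0.0,
  "grip_force": 30
}}

```text
time_s: 14.85
tool_pos: [0.4493, -0.3151, 0.3334]
eef_rot: [0.203, 3.133, -0.002]
wrist_force: [0.1, -0.4, 1.3]
gripper_width: 0.151
gripper_force: 29.3
```

```bash
python3 - <<'E'
from h import *
s=snap('wrist');P=cloud(s);go(.449,-.314,.331,82.6)
for a in np.arange(.6,-.01,-.1): print(round(a,2),'dy',round((-.18*np.sin(a)+.18*np.sin(.6))*1e3,1),'up',round((.18*np.cos(a)-.18*np.cos(.6))*1e3,1))
E
```

```text
t 14.9 pos [ 0.4493 -0.3151  0.3334] shift [0.0005 0.0011 0.0024] turn -0.0005444030991699972 q7 2.2169823100694948 F [ 0.52 -1.32  2.97] w 0.15 tilt z [ 0.0015 -0.0011 -1.    ]
0.6 dy 0.0 up 0.0
0.5 dy 15.3 up 9.4
0.4 dy 31.5 up 17.2
0.3 dy 48.4 up 23.4
0.2 dy 65.9 up 27.9
0.1 dy 83.7 up 30.5
0.0 dy 101.6 up 31.4
```

To row units: 0.066 m is 0.0825, 0.057 m is 0.0713.

Call:
{"method": "carry_out", "body": {
  "commands": [
    [0,0.0088,-0.0063,0],
    [0,0.0188,-0.0113,0],
    [0,0.0288,-0.0163,0],
    [0,0.0394,-0.0213,0],
    [0,0.05,-0.025,0],
    [0,0.06,-0.0288,0],
    [0,0.0713,-0.0325,0],
    [0,0.0825,-0.035,0]
  ]
}}

```text
time_s: 15.9
tool_pos: [0.4574, -0.2508, 0.3627]
eef_rot: [0.205, 3.133, -0.005]
wrist_force: [-1.3, -4.8, 5.9]
gripper_width: 0.152
gripper_force: 30.9
```

To row units: 0.034 m is 0.0425, 0.032 m is 0.04.

Call:
{"method": "carry_out", "body": {
  "commands": [
    [0,0.0113,-0.0019,0],
    [0,0.0225,-0.0031,0],
    [0,0.0325,-0.0038,0],
    [0,0.04,-0.0044,0],
    [0,0.0425,-0.0044,0],
    [0,0.0425,-0.0044,0]
  ]
}}

```text
time_s: 16.65
tool_pos: [0.4621, -0.2152, 0.3652]
eef_rot: [0.203, 3.135, 0.001]
wrist_force: [-1.3, -1.9, 6.0]
gripper_width: 0.151
gripper_force: 31.9
```

```bash
python3 - <<'E'
from lean import *
lean();go(.462,-.2135,.365,82.6)
s=snap('wrist');P=cloud(s)
s2=snap('scene');np.savez('s5',**{k:np.array(v) for k,v in s2.items()})
A=cv2.resize(s2['pixels'][180:300,90:310],None,fx=2.5,fy=2.5,interpolation=2);B=cv2.resize(s['pixels'][:,:],None,fx=.55,fy=.55)
C=np.zeros((A.shape[0]+B.shape[0],A.shape[1],3),np.uint8);C[:A.shape[0]]=A;C[A.shape[0]:,:B.shape[1]]=B;cv2.imwrite('pics/end.png',C)
ey=np.array([.128,.992]);ex=np.array([.992,-.128]);h0=np.array([.462,-.2135])
for nm,S in(('wrist',s),('scene',s2)):
    hsv=cv2.cvtColor(S['pixels'],cv2.COLOR_BGR2HSV);Q=cloud(S)
    for c,lo,hi in (('bar',(100,150,30),(125,255,255)),('leg',(5,180,80),(16,255,255))):
        q=Q[cv2.inRange(hsv,np.array(lo),np.array(hi))>0];L=q[:,:2]-h0;q=q[(abs(L@ex)<.11)&(abs(L@ey)<.15)&(q[:,2]>.01)&(q[:,2]<.3)]
        if len(q)<10: print(nm,c,len(q));continue
        L=q[:,:2]-h0;print(nm,c,len(q),'x',np.percentile(L@ex,[2,98]).round(3),'y',np.percentile(L@ey,[2,50,98]).round(3),'z',np.percentile(q[:,2],[2,98]).round(3))
E
```

```text
front: y0 -0.0258 lean deg 10.5 467 x [-0.018  0.079]
t 16.7 pos [ 0.4621 -0.2153  0.3651] shift [0.0003 0.0018 0.0001] turn -0.00014915944419422535 q7 1.9399243110027107 F [-1.96 -1.96  6.56] w 0.151 tilt z [ 2.e-04  7.e-04 -1.e+00]
wrist bar 6161 x [-0.045  0.033] y [-0.008 -0.001  0.005] z [0.211 0.217]
wrist leg 146 x [0.064 0.072] y [0.03  0.038 0.045] z [0.016 0.043]
scene bar 84 x [-0.021  0.045] y [-0.007 -0.002  0.002] z [0.212 0.225]
scene leg 182 x [0.067 0.079] y [-0.011  0.008  0.042] z [0.023 0.143]
```

View pics/end.png

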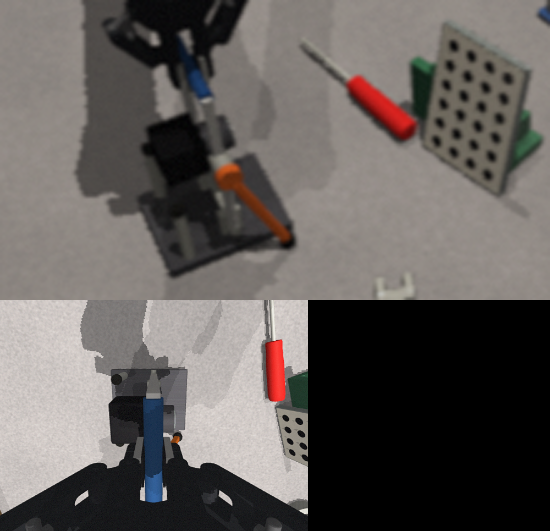

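Call:
{"method": "carry_out", "body": {
  "commands": [
    [0,0.0013,0,0],
    [0,0.0025,0,0],
    [0,0.0025,0,0],
    [0,0.0025,0,0],
    [0,0.0025,0,0],
    [0,0.0025,0,0]
  ]
}}

```text
time_s: 17.55
tool_pos: [0.4623, -0.2136, 0.3652]
eef_rot: [0.203, 3.135, 0.0]
wrist_force: [0.4, -2.3, 5.8]
gripper_width: 0.147
gripper_force: 31.9
```

```bash
python3 - <<'E'
from lean import *
go(.462,-.2135,.365,82.6);print(robot.read_state()['gripper_force']);print(robot.close_job())
E
```

```text
t 17.55 pos [ 0.4623 -0.2136  0.3652] shift [0.0003 0.0001 0.0002] turn -0.00035302681163823496 q7 1.9349598157691337 F [ 0.36 -2.3   5.77] w 0.147 tilt z [ 2.e-04  1.e-04 -1.e+00]
31.879557967185974
the job is handed in; nothing more can be done
None
```

I handed the job in at 17.6 s, and no verdict came back: the target leans about 10.5° on the angle plate, let go (lower edge about 21 mm out, centred about 30 mm along the face to clear the screwdriver); the leg is down at its stop; and the frame is held upright by its blue bar, within a few mm at the bar.

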